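Top up the washroom dispenser from the hanging refill flask

TASK

Lift the round amber refill flask up and off its two-pronged hanger, carry it to the white dispenser and press its round bottom upright and centred down into the black sprung ring on top until the ring is fully down, so that the filling valve stays open. Finish while still gripping the flask and holding the ring fully down with it; do not let go, and leave the toothbrush tumbler, glass jar, soap dish, comb and nail brush as they are.

Things in the scene. Friction and masses are not known exactly. Their poses are not given: they have to be found in the camera images.
- flask_mid (a point): Refill flask, 145 mm tall, round: point on its axis half-way up, z up. Heights from this point: amber glass ball 66 mm in diameter from -72.5 to -6.5 mm; amber neck 22 mm in diameter up to a white collar 42 mm in diameter from 23.5 to 27.5 mm; fixed white stopper 24 mm in diameter from 27.5 to 72.5 mm, the place to grip, from above.
- hang (a point): Point between the prongs of the hanger, level with their tops, 150 mm above the counter, z up. The flask hangs with its axis within 3 mm of it, collar resting on the prongs, ball below them. Off it: lift by 12 to 21 mm (more jams the ball under the prongs), draw along this point's own -x by 75 mm or more, then raise. It and the flask may be on either side.
- ring_top (a point): Centre of the top of the black sprung ring on the dispenser, moving with it; 170 mm above the counter when up, z up. Ring 62 mm outside, 50 mm hole, 12 mm high. With the ball seated in the hole the flask's half-way point is about 61 mm above this point. A white cup 82 mm in diameter surrounds it, its rim 22 mm below the raised ring's top.
- fill_ring (a joint): How far the ring is pushed down, in m: 0 up, 0.020 fully down at its stop. It springs back: about 4 N starts it moving and about 13 N hold it at its stop. The flask's own weight does not move it.
- flask: The flask of flask_mid, 0.18 to 0.29 kg; this origin is the lowest point of its ball, on the axis, z up.
- hanger: Fixed steel hanger; origin on the counter straight below hang, same axes. Post and foot (84 mm in diameter) 80 mm away along +x. Two prongs 7 mm thick and high, 29 mm clear between them, run beside the neck, open towards -x (towards the robot within 0.4 rad); 29 mm from the origin each ends in an upturned black pin, 10 mm above the prong.
- dispenser: The fixed white wall dispenser on its bracket, with its ring; origin on the counter straight below the ring's centre. Housing 105 x 110 x 65 mm, from 60 to 125 mm above the counter, with a white push button on its front (-x), not needed here; a steel bracket behind it (+x) runs to the ledge at the back.
- tumbler: Bystander: steel tumbler with toothbrushes, 72 mm in diameter, 100 mm tall, 180 mm with the brushes; origin under its centre, z up.
- jar: Bystander: empty glass jar, 76 mm in diameter, 85 mm tall; origin under its centre, z up.
- soap_dish: Bystander: ridged blue soap dish, 78 x 115 x 16 mm; origin under its centre, z up.
- comb: Bystander: pink plastic comb lying flat, 34 x 150 x 5 mm; origin under its centre, z up.
- nail_brush: Bystander: wooden nail brush, 42 x 88 x 28 mm; origin under its centre, z up.
Things that resemble listed ones, but are neither listed nor needed, are in the scene too. What is shaped like the flask but purple is not meant.

How it is judged:
On the way:
1. the flask is off its hanger, held up by the gripper (horizontal distance between flask_mid and hang above 0.07 m and height (world z) of flask above 0.03 m and contact force between flask and hanger below 0.2 N and contact force between the fingers and flask above 1 N), for 0.2 s.
At the end, for the whole second after the job is handed in: The flask, still gripped (2 N), upright within 0.2 rad and still, sits in the ring (8 mm off axis, mid-point 55 to 67 mm above its top) and holds it down 16 of 20 mm or more with over 5 N; the robot does not touch the dispenser; bystanders within 30 mm of their start, tipped under 0.5 rad (value of joint fill_ring above 0.016 m and horizontal distance between flask and ring_top below 0.008 m and z of flask_mid in the frame of ring_top between 0.055 and 0.067 m and angle between flask's own z axis and vertical below 0.2 rad and contact force between flask and dispenser above 5 N and contact force between the fingers and flask above 2 N and contact force between each of the arm, the fingers and dispenser below 0.5 N and linear speed of flask below 0.02 m/s and not (distance of tumbler from where it was at the start of the episode above 0.03 m) and not (distance of jar from where it was at the start of the episode above 0.03 m) and not (distance of soap_dish from where it was at the start of the episode above 0.03 m) and not (distance of comb from where it was at the start of the episode above 0.03 m) and not (distance of nail_brush from where it was at the start of the episode above 0.03 m) and not (angle between tumbler's own z axis and vertical above 0.5 rad) and not (angle between jar's own z axis and vertical above 0.5 rad) and not (angle between soap_dish's own z axis and vertical above 0.5 rad) and not (angle between comb's own z axis and vertical above 0.5 rad) and not (angle between nail_brush's own z axis and vertical above 0.5 rad)); the arm keeps its last pose, push and grip.
It fails at once if a bystander is moved by more than 30 mm or tipped beyond 0.5 rad (distance of any of tumbler, jar, soap_dish, comb, nail_brush from where it was at the start of the episode above 0.03 m or angle between any of tumbler, jar, soap_dish, comb, nail_brush's own z axis and vertical above 0.5 rad).
It also fails if it takes over 48 s, if anything falls off the work surface, if the arm or the gripper's body presses on something with over 40 N, if the wrist force passes 120 N, or if a joint passes its speed limit or range.

ROBOT

A 7-joint arm with a two-finger parallel gripper is mounted at the origin on the work surface. World frame = base frame: x ahead of the robot, y to its left, z up, the work surface at z = 0. Lengths are in m, angles in rad, forces in N, time in s.
With the tool pointing down it reaches from about 0.4 to 0.85 m from the base axis. Payload 4.5 kg.
Tool frame: the origin (TCP) lies on the centre line of the jaws, within the pads' length; the fingertips stand 14 mm ahead of it and the grasp point (between the pads) lies 5 mm behind it (r.tcp_to_tips is the z of the fingertips in the tool frame, in m); z points along the fingers, y is the direction in which the jaws open and shut (so a half turn about z gives the same grasp; the last joint's range is limited). The gripper opens to 88 mm and grips with 3 to 60 N. Pads are 18 mm wide; open, the fingers measure 123 mm over their backs; the gripper's body (75 mm by 187 mm) begins 45 mm behind the grasp point.
Start: joints at [1.186, 0.689, -0.195, 1.565, 0.157, 0.902, -0.215], TCP at [0.254, -0.571, 0.253] pointing down, gripper open.
Joint ranges: [-3.01, 3.01], [-0.46, 2.08], [-1.47, 1.51], [0.13, 2.56], [-1, 4.14], [0.04, 2.09], [-2.66, 2.66]. Speed limits (rad/s): [2.57, 2.57, 3.14, 3.14, 3.14, 3.14, 3.14].

INTERFACE

Orientations are given as a unit quaternion [x, y, z, w].
In Python, from plant import r, viewer gives the robot as it stands.
- The arm moves only by the shell command python3 -m inch 'ROWS' [FORCE]. ROWS is JSON, a list of rows, each a list of 3 entries, a list of its own where there are three numbers: the closure, from 0 (fully open) to 1 (shut), then the shift along the tool's x, y, z in cm, then the turn about the tool's z in degrees. In form: [[fingers, [x, y, z], yaw], ...]. A call has 1 to 20 rows; each row is the pose to reach, as a shift and turn from the pose commanded when the call began, along the tool's axes at that moment; what a row does not reach only later rows make up. A row lasts 1/10 s, in which the tool goes at most 50 mm and 8.59 degrees, less where a joint would pass 70% of its speed; a pose out of reach is approached as far as the arm can. A call with a gripper value outside its range is refused whole. The fingers move at their own pace and stop on an object; FORCE is the grip in N (left out, the last holds). Time passes only in rows, so rows that repeat a pose let the fingers close. It gives the time, the measured TCP pose, the force and the opening at its end, in the units of the state.
- r.get_state(): the state, without advancing time (a new reading comes with each control period).
- viewer.snapshot(name): name is "scene" or "top"; returns the picture (384x512x3 uint8, red, green, blue); there is no depth.
- viewer.camera_params(name): a dict with "intrinsics" (3x3 intrinsics, pixels), "world_to_cam" (4x4, takes a point from world to camera coordinates). Camera axes: x right, y up, looking along -z (the intrinsics and any distortion apply to the point x, -y, -z); pixel columns grow to the right and rows downward; lengths in m; the calibration is good to about 2 mm. A picture is of the moment at which its call begins. camera_params takes no time and is no camera call.
- r.finish_job(): hands the job in, once; it reports no verdict.
Trained networks look in the newest picture that a camera, given by its name, has taken for a name from the list of things; names that differ only in an ending like _2 or _b are one class to them, and where a whole thing is asked for, a point or a joint stands for the part that bears it (a point fixed in the world has none). Each returns a list of dicts, best first, with "p" (0 to 1); they miss things now and then, are a little off and sometimes report something else, mostly with a low value. They report only what shows in the picture. A call takes as long as a camera call. They do not tell look-alikes from the thing itself.
- viewer.outline_of(camera, name): "pixels" (384x512 bool, what is visible of it) and "bbox" ([left, top, width, height] in pixels, round what is visible of it).
The state is a dict: "clock": time; "q": joint angles; "qd": joint speeds; "joint_torque": joint torques, N m; "tool_pos": TCP position; "eef_rot": TCP orientation; "contact_force": force on the tool from outside, world axes, zero at the start; "moment": the same for the moment, N m; "opening": opening from 0.0 (shut) to 1.0 (fully open).
Only numpy, scipy, OpenCV 4.12 (cv2) and the standard library are available. Lean on these libraries where they do the work, as an engineer would, in place of code of your own. Each camera call takes 0.05 s, during which the arm holds its last target.

## Working session

There is one attempt and no reset: what is moved stays moved. The work goes in short steps, Python scripts to look and compute and a shell command to move; the robot and the scene stay as the last step left them, time stands still between calls to the robot, and variables do not carry over. Pictures are saved under pics/ and viewed, and the job is handed in when it is done.

```bash
mkdir -p pics; ls; python3 - <<'E'
from plant import r, viewer
import cv2,numpy as np
s=r.get_state(); print(s['clock'],s['tool_pos'],s['eef_rot'],s['opening'],r.tcp_to_tips)
for n in('scene','top'):
    im=viewer.snapshot(n); cv2.imwrite(f'pics/{n}0.png',im[:,:,::-1])
    p=viewer.camera_params(n); print(n,np.round(p['intrinsics'],1).tolist(),np.round(p['world_to_cam'],4).tolist(),[k for k in p])
E
```

```text
pics
0.0 [ 0.25384322 -0.57045713  0.25189732] [ 9.78151085e-01  2.07893180e-01 -2.72605109e-04 -8.98560662e-04] 1.00225064659007 0.014
scene [[398.1, 0.0, 251.0], [0.0, 398.1, 189.6], [0.0, 0.0, 1.0]] [[-0.8475, 0.5308, -0.0043, 0.4445], [-0.3543, -0.5597, 0.7492, 0.0873], [0.3952, 0.6364, 0.6624, -1.4591], [0.0, 0.0, 0.0, 1.0]] ['intrinsics', 'world_to_cam']
top [[420.7, 0.0, 250.1], [0.0, 420.7, 191.3], [0.0, 0.0, 1.0]] [[0.0068, -0.9999, 0.0092, 0.0039], [0.9854, 0.0083, 0.17, -0.5384], [-0.1701, 0.0079, 0.9854, -1.4855], [0.0, 0.0, 0.0, 1.0]] ['intrinsics', 'world_to_cam']
```

View pics/scene0.png

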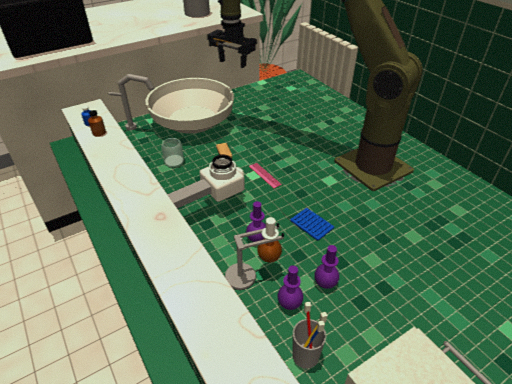

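View pics/top0.png

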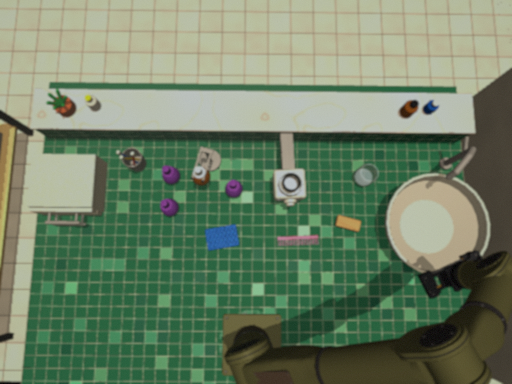

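The scene view shows the amber flask at about (270,245), the hanger post at (240,265) and the dispenser ring at (222,162). In the top view the flask is at (202,175) and the ring at (291,184). Purple look-alikes stand on both sides of the flask.

```bash
cat > h.py <<'E'
from plant import r, viewer
import cv2,numpy as np
from scipy.optimize import least_squares
def proj(cam,P):
    p=viewer.camera_params(cam);W=np.array(p['world_to_cam']);K=np.array(p['intrinsics'])
    P=np.atleast_2d(P);c=P@W[:3,:3].T+W[:3,3];c=c*[1,-1,-1];u=c@K.T;return u[:,:2]/u[:,2:]
def atz(cam,uv,z):
    p=viewer.camera_params(cam);W=np.array(p['world_to_cam']);K=np.array(p['intrinsics'])
    d=np.linalg.solve(K,[uv[0],uv[1],1])*[1,-1,-1];d=W[:3,:3].T@d;o=-W[:3,:3].T@W[:3,3]
    return o+d*(z-o[2])/d[2]
def tri(a,b):
    f=lambda P:np.r_[proj('scene',P)[0]-a,proj('top',P)[0]-b]
    s=least_squares(f,[.6,0,.1]);return s.x,s.fun
def crop(im,u,v,h,name,k=8):
    c=im[v-h:v+h,u-h:u+h,::-1];cv2.imwrite(name,cv2.resize(c,None,fx=k,fy=k,interpolation=cv2.INTER_CUBIC))
E
python3 - <<'E'
from h import *
for n in('scene','top'):
    im=viewer.snapshot(n);np.save(f'{n}.npy',im)
    for o in('flask','hanger','dispenser','fill_ring','tumbler','jar','soap_dish','comb','nail_brush'):
        for d in viewer.outline_of(n,o)[:4]:
            m=d['pixels'];ys,xs=np.nonzero(m)
            print(n,o,round(d['p'],2),d['bbox'],m.sum(),round(xs.mean(),1),round(ys.mean(),1), im[m].mean(0).astype(int))
            
im=np.load('scene.npy');crop(im,260,245,36,'pics/c1.png');crop(im,222,170,30,'pics/c2.png')
im=np.load('top.npy');crop(im,205,168,30,'pics/c3.png',10);crop(im,291,184,28,'pics/c4.png',10)
print(r.get_state()['clock'])
E
```

```text
scene flask 0.95 [254.8, 217.1, 27.1, 50.5] 713 269.4 242.1 [118  93  64]
scene flask 0.79 [245.2, 201.6, 22.8, 41.3] 420 255.8 220.9 [76 32 90]
scene flask 0.61 [315.6, 246.7, 23.8, 41.2] 733 327.3 269.2 [77 31 90]
scene flask 0.59 [280.9, 263.8, 18.6, 43.1] 745 290.1 289.3 [80 32 94]
scene hanger 0.77 [224.4, 224.7, 59.1, 68.0] 941 242.2 264.4 [128 121 107]
scene hanger 0.72 [292.9, 301.2, 30.5, 65.4] 1517 307.8 339.3 [91 82 68]
scene hanger 0.47 [249.7, 161.5, 30.2, 25.5] 212 264.4 175.0 [189  83 109]
scene dispenser 0.61 [166.5, 150.9, 77.9, 58.3] 1990 212.2 182.2 [132 128 111]
scene fill_ring 0.82 [211.1, 154.2, 17.4, 16.7] 255 222.2 162.5 [58 56 49]
scene tumbler 0.97 [291.0, 301.4, 36.1, 66.8] 1628 307.8 338.4 [91 84 69]
scene jar 0.91 [157.9, 140.4, 26.1, 26.2] 568 171.6 152.1 [102 122 100]
scene jar 0.41 [224.0, 223.9, 61.5, 68.2] 1130 243.8 261.4 [121 116 103]
scene soap_dish 0.62 [291.1, 205.8, 42.6, 35.9] 728 311.4 223.3 [ 19  68 145]
scene soap_dish 0.26 [216.1, 144.5, 15.7, 13.5] 137 222.6 149.1 [189 142  77]
scene comb 0.59 [246.5, 162.3, 33.7, 27.2] 237 265.1 175.5 [1
[... 250 characters left out ...]
, 23.1, 17.8] 271 170.5 174.5 [89 52 97]
top flask 0.5 [224.9, 176.4, 16.9, 21.2] 218 234.0 188.9 [ 97  55 104]
top hanger 0.68 [196.8, 147.7, 19.8, 30.7] 420 208.5 158.8 [142 135 119]
top dispenser 0.86 [274.9, 131.7, 32.4, 75.5] 1592 288.8 174.5 [149 149 137]
top fill_ring 0.67 [286.9, 175.0, 14.4, 16.2] 49 293.5 177.7 [73 70 64]
top tumbler 0.89 [117.5, 148.4, 32.8, 26.0] 468 133.6 159.2 [82 82 69]
top jar 0.92 [352.4, 162.9, 28.5, 23.3] 434 366.2 175.0 [106 123 109]
top soap_dish 0.68 [203.6, 221.9, 32.9, 30.5] 654 221.8 237.0 [ 46  96 157]
top comb 0.5 [279.0, 234.8, 44.1, 10.8] 279 298.0 239.4 [146 112 118]
top nail_brush 0.7 [335.6, 217.0, 21.2, 15.7] 278 348.4 223.2 [174 140  82]
1.1
```

View pics/c1.png

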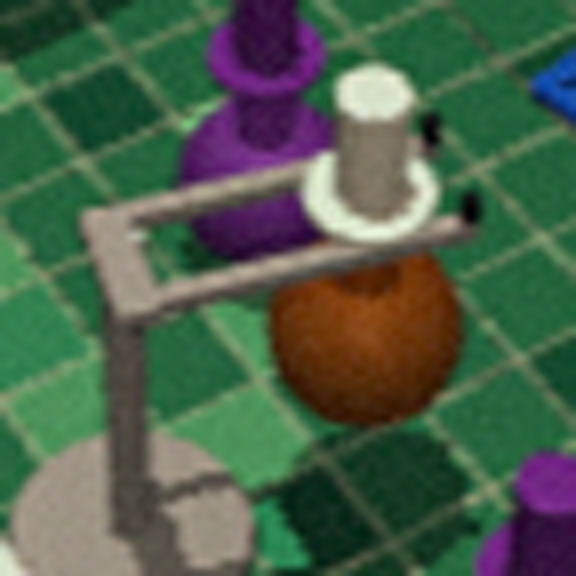

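View pics/c2.png

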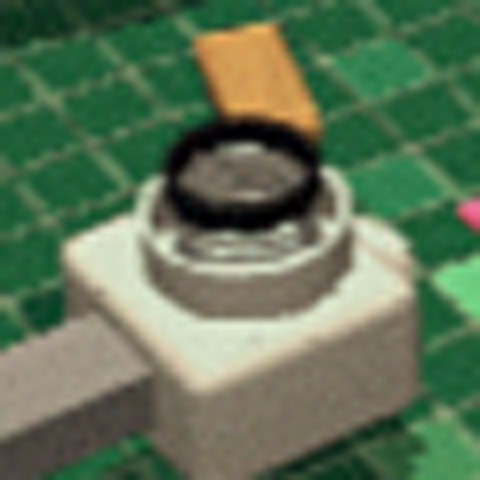

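View pics/c3.png

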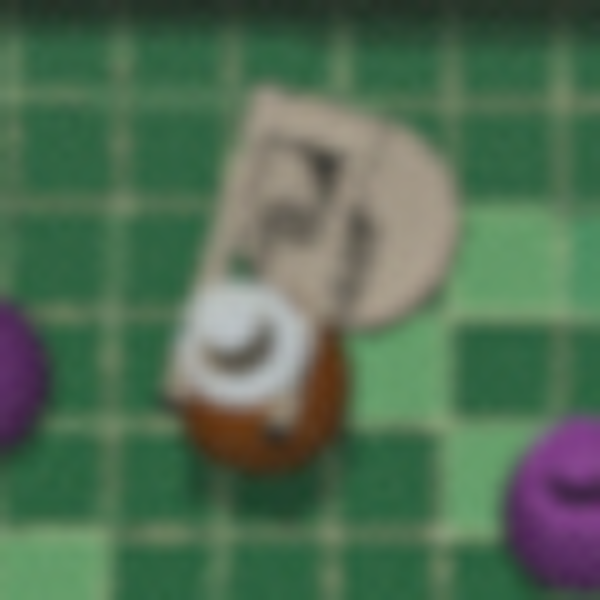

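View pics/c4.png

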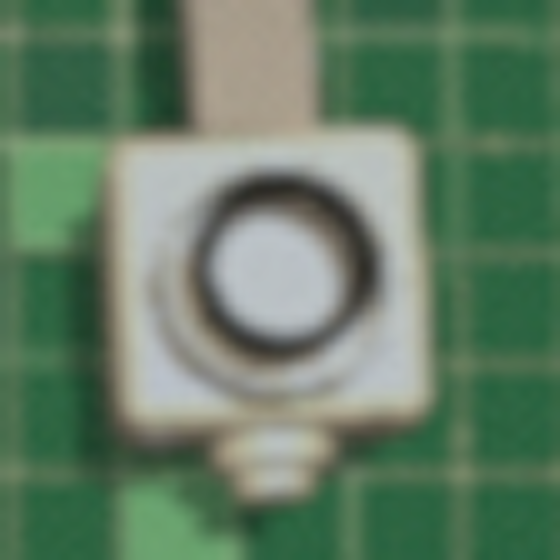

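```bash
python3 - <<'E'
from h import *
def up(o,k,u): return (np.array(u)+.5)/k-.5+np.array(o)
A=lambda u:up((224,209),8,u); B=lambda u:up((175,138),10,u)
C=lambda u:up((192,140),8,u); D=lambda u:up((263,156),10,u)
for n,a,b in(('collar',(370,193),(248,343)),('stop',(375,93),(222,318)),('pinR',(471,205),(172,400)),('pinL',(431,130),(278,430))):
    print(n,tri(A(a),B(b)))
# alternative pin association
print('alt',tri(A((471,205)),B((278,430))),tri(A((431,130)),B((172,400))))
print('collar z.154',atz('scene',A((370,191)),.154),atz('top',B((248,343)),.154))
print('stop z.199',atz('scene',A((375,93)),.199),atz('top',B((222,318)),.199))
print('ring', tri(C((243,168)),D((287,265))),atz('scene',C((243,168)),.17),atz('top',D((287,265)),.17))
E
```

```text
collar (array([0.58420119, 0.18409944, 0.15146546]), array([-0.54834481, -0.09276196, -0.49499465,  0.55992954]))
stop (array([0.58389274, 0.18615202, 0.19826131]), array([-0.10341839, -0.01756538, -0.09315375,  0.10572142]))
pinR (array([0.562996  , 0.20887942, 0.1564733 ]), array([-0.5955014 , -0.09574594, -0.5519846 ,  0.59962251]))
pinL (array([0.55342115, 0.17315417, 0.15336131]), array([-0.64711165, -0.1068355 , -0.5773424 ,  0.64035734]))
alt (array([0.55055955, 0.18311905, 0.12655424]), array([-2.9646277 , -0.48136992, -2.67942031,  2.93304942])) (array([0.56563295, 0.19880752, 0.1817523 ]), array([ 1.66356874,  0.27205311,  1.52214311, -1.6756146 ]))
collar z.154 [0.58407786 0.18627674 0.154     ] [0.58561165 0.18217432 0.154     ]
stop z.199 [0.5841316  0.18691945 0.199     ] [0.5840858  0.18576501 0.199     ]
ring (array([ 0.54926863, -0.12829904,  0.1658079 ]), array([-0.43020554, -0.09048521, -0.28462157,  0.3938869 ])) [ 0.5508597  -0.12225768  0.17      ] [ 0.54980523 -0.12882068  0.17      ]
```

```bash
cat > ov.py <<'E'
from h import *
import sys
def circ(c,z,d): 
    t=np.linspace(0,2*np.pi,80);return np.c_[c[0]+d/2*np.cos(t),c[1]+d/2*np.sin(t),0*t+z]
def ov(cam,im,uv,h,k,curves,name):
    u,v=uv;c=cv2.resize(im[v-h:v+h,u-h:u+h,::-1],None,fx=k,fy=k,interpolation=cv2.INTER_CUBIC)
    for P,col in curves:
        p=(proj(cam,P)-[u-h,v-h]+.5)*k-.5
        cv2.polylines(c,[np.int32(np.round(p*8))],False,col,1,cv2.LINE_AA,3)
    return c
E
python3 - <<'E'
from ov import *
S=np.load('scene.npy');T=np.load('top.npy')
R=(.5505,-.1265)
cv=[(circ(R,.17,.062),(0,0,255)),(circ(R,.17,.050),(255,255,0)),(circ(R,.148,.082),(255,0,255))]
cv2.imwrite('pics/o1.png',np.hstack([ov('scene',S,(222,165),20,18,cv,0),ov('top',T,(291,184),20,18,cv,0)])[:, :])
F=(.584,.1855);y=-.263;e=np.array([np.cos(y),np.sin(y)]);n=np.array([-e[1],e[0]]);F2=np.array([.5855,.1845])
cv=[(circ(F,.199,.024),(0,0,255)),(circ(F,.154,.042),(255,0,255)),(circ(F2+.08*e,0,.084),(0,255,255))]
for s in(-1,1):
  for o in (.0145,.0215):
    cv.append((np.array([[*(F2+a*e+s*o*n),.15] for a in(-.029,.08)]),(255,255,0)))
t=np.linspace(0,2*np.pi,60)
cv2.imwrite('pics/o2.png',np.hstack([ov('scene',S,(255,250),36,10,cv,0),ov('top',T,(205,168),36,10,cv,0)]))
E
python3 -c "
import cv2
for n in('o1','o2'):
  i=cv2.imread(f'pics/{n}.png');print(i.shape)
  i=cv2.resize(i,(800,400),interpolation=cv2.INTER_AREA);cv2.imwrite(f'pics/{n}s.png',i)"
```

```text
(720, 1440, 3)
(720, 1440, 3)
```

View pics/o1s.png

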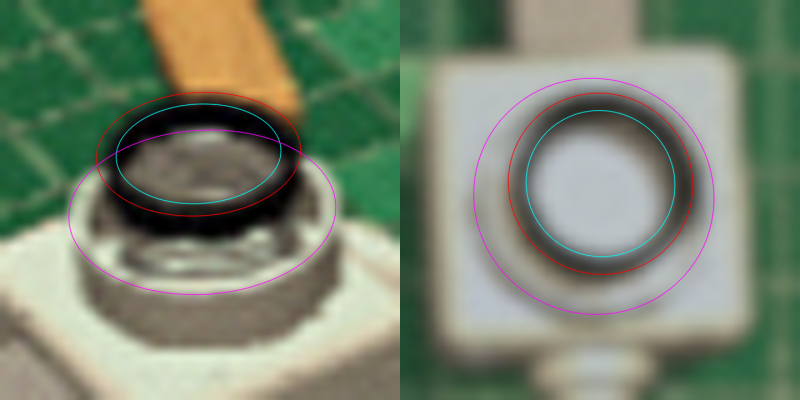

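View pics/o2s.png

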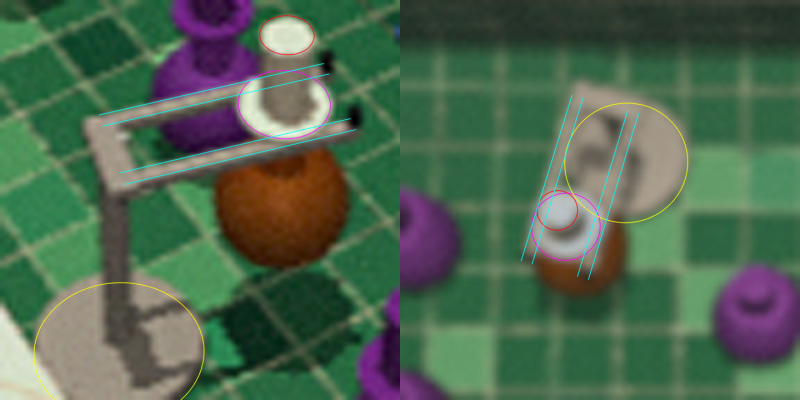

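The pin spacing measures 37 mm against an expected 36. The stopper top comes out at 198 mm (expected 199) and the collar at about 152 mm, so the fix is consistent: flask at about (0.584, 0.1855), hanger yaw about -0.263. Next I'll work out the first move.

```bash
cat >> h.py <<'E'
from scipy.spatial.transform import Rotation as Ro
def delta(P,yaw=None):
    "cm in tool axes + deg from measured pose to world P"
    s=r.get_state();R=Ro.from_quat(s['eef_rot']).as_matrix()
    d=R.T@(np.array(P)-s['tool_pos'])*100
    w=np.arctan2(R[1,0],R[0,0]); 
    print('pos',np.round(s['tool_pos'],4),'yaw',round(w,3),'tilt',np.round(R[:,2],3),'F',np.round(s['contact_force'],1),'open',round(s['opening'],3),'t',s['clock'])
    print('delta cm',np.round(d,2),'turn',None if yaw is None else round(np.degrees(w-yaw),1))
    return d
E
python3 -c "
from h import *
delta([.584,.1855,.252],-.263)"
```

```text
pos [ 0.2542 -0.571   0.2527] yaw 0.419 tilt [ 0. -0. -1.] F [-0.3 -0.8  0.6] open 1.001 t 1.1
delta cm [ 60.9  -55.7    0.07] turn 39.1
```

```bash
python3 -m inch '[[0,[10,-9,-1],0],[0,[61,-55.7,-1],39.1],[0,[61,-55.7,-1],39.1],[0,[61,-55.7,-1],39.1],[0,[61,-55.7,-1],39.1],[0,[61,-55.7,-1],39.1],[0,[61,-55.7,-1],39.1],[0,[61,-55.7,-1],39.1],[0,[61,-55.7,-1],39.1],[0,[61,-55.7,-1],39.1],[0,[61,-55.7,-1],39.1],[0,[61,-55.7,-1],39.1],[0,[61,-55.7,-1],39.1],[0,[61,-55.7,-1],39.1],[0,[61,-55.7,-1],39.1],[0,[61,-55.7,-1],39.1],[0,[61,-55.7,-1],39.1],[0,[61,-55.7,-1],39.1],[0,[61,-55.7,-1],39.1],[0,[61,-55.7,-1],39.1]]' 20
python3 -c "
from h import *
delta([.584,.1855,.176],-.263);print(np.round(r.get_state()['q'],2))"
```

```text
clock: 3.1
tool_pos: [0.5847, 0.1838, 0.2627]
eef_rot: [0.991, -0.133, -0.0, 0.001]
contact_force: [-1.1, 0.2, -0.5]
opening: 0.996
pos [0.5847 0.1838 0.2627] yaw -0.266 tilt [-0.001 -0.002 -1.   ] F [-1.1  0.2 -0.5] open 0.996 t 3.1
delta cm [-0.11 -0.16  8.67] turn -0.2
[-0.44  0.66  0.1   1.6  -0.08  0.88 -2.15]
```

```bash
python3 - <<'E'
from h import *
im=viewer.snapshot('scene');crop(im,265,220,45,'pics/a1.png',7)
im=viewer.snapshot('top');crop(im,205,165,40,'pics/a2.png',7)
a=cv2.imread('pics/a1.png');b=cv2.resize(cv2.imread('pics/a2.png'),(630,630))
cv2.imwrite('pics/a.png',cv2.resize(np.hstack([a,b]),(800,400)))
E
```

```text
(no output)
```

View pics/a.png

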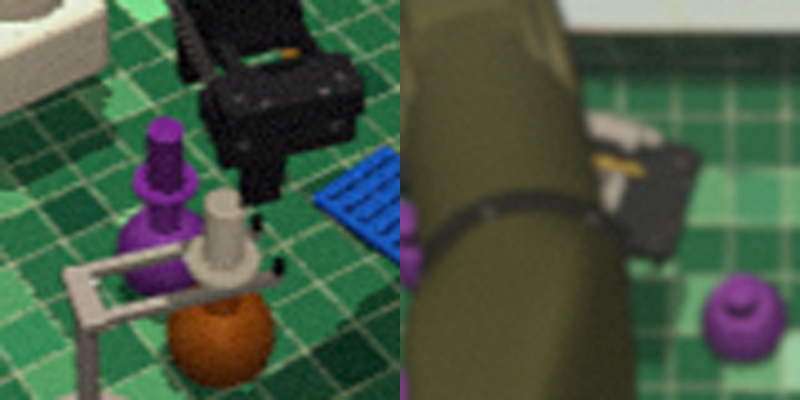

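The scene view shows the open jaws straddling the stopper from above, one finger tip at (262,185) and the other near (188,65) in the crop. I'll descend and close.

```bash
python3 -m inch '[[0,[-0.1,-0.1,4],0],[0,[-0.1,-0.1,6.5],0],[0,[-0.1,-0.1,8],0],[0,[-0.1,-0.1,8.7],0],[0,[-0.1,-0.1,8.7],0],[0,[-0.1,-0.1,8.7],0]]' 20
python3 -c "
from h import *
delta([.584,.1855,.176],-.263)
im=viewer.snapshot('scene');crop(im,265,230,40,'pics/b.png',9)"
```

```text
clock: 3.8
tool_pos: [0.5849, 0.1868, 0.1766]
eef_rot: [0.991, -0.132, 0.001, -0.0]
contact_force: [-0.7, 0.4, 0.8]
opening: 0.998
pos [0.5849 0.1868 0.1766] yaw -0.264 tilt [ 0.001  0.    -1.   ] F [-0.7  0.4  0.8] open 0.998 t 3.8
delta cm [-0.05  0.15  0.06] turn -0.1
```

View pics/b.png

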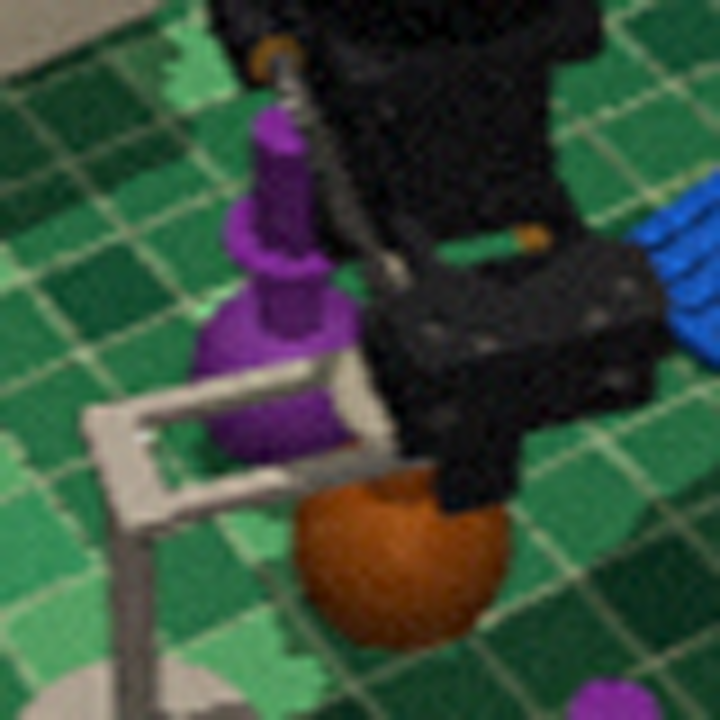

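The jaws are around the stopper, and the collar still rests on the prongs at about (360,410) in the crop. I'll close gently and then firmly.

```bash
python3 -m inch '[[1,[0,0,0],0],[1,[0,0,0],0],[1,[0,0,0],0],[1,[0,0,0],0],[1,[0,0,0],0],[1,[0,0,0],0],[1,[0,0,0],0],[1,[0,0,0],0]]' 15
python3 -m inch '[[1,[0,0,0],0],[1,[0,0,0],0],[1,[0,0,0],0]]' 50
python3 -c "
from h import *
delta([.584,.1855,.176],-.263)"
```

```text
clock: 4.65
tool_pos: [0.5842, 0.1871, 0.1757]
eef_rot: [0.991, -0.131, -0.0, 0.0]
contact_force: [-0.6, -2.1, 1.7]
opening: 0.302
clock: 4.95
tool_pos: [0.5841, 0.1868, 0.1757]
eef_rot: [0.991, -0.132, -0.0, 0.0]
contact_force: [-1.0, -1.7, 0.1]
opening: 0.259
pos [0.5841 0.1868 0.1757] yaw -0.264 tilt [-0.    -0.001 -1.   ] F [-1.  -1.7  0.1] open 0.259 t 4.95
delta cm [ 0.02  0.13 -0.03] turn -0.1
```

```bash
python3 -m inch '[[1,[0,0,-0.6],0],[1,[0,0,-1.2],0],[1,[0,0,-1.65],0],[1,[0,0,-1.65],0],[1,[0,0,-1.65],0]]' 50
python3 -c "
from h import *
delta([.584,.1855,.176],-.263)
im=viewer.snapshot('scene');crop(im,265,230,40,'pics/d.png',9)"
```

```text
clock: 5.45
tool_pos: [0.5843, 0.1873, 0.1924]
eef_rot: [0.991, -0.131, 0.0, -0.0]
contact_force: [-0.1, 0.3, -2.3]
opening: 0.257
pos [0.5843 0.1873 0.1924] yaw -0.263 tilt [ 0.  0. -1.] F [-0.1  0.3 -2.3] open 0.257 t 5.45
delta cm [0.02 0.18 1.64] turn -0.0
```

View pics/d.png

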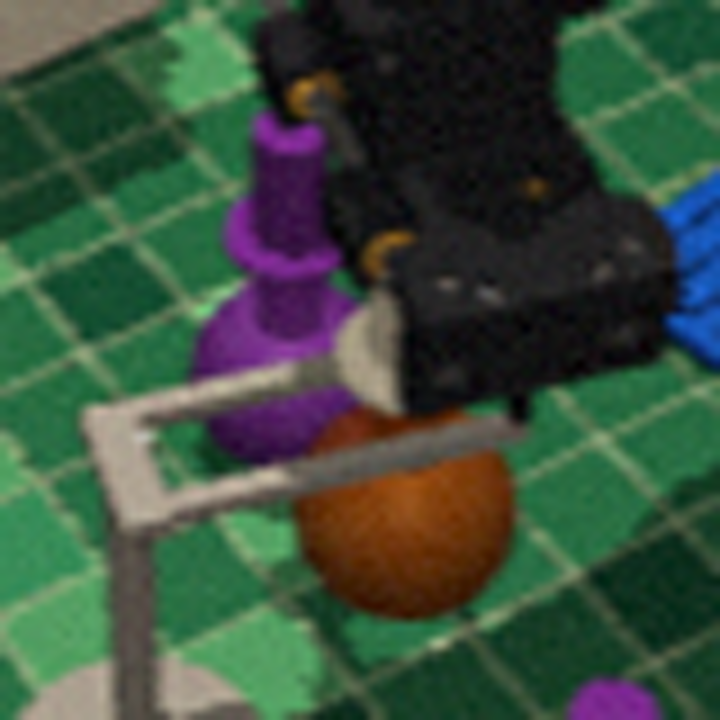

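The flask is lifted: the collar is above the prongs and the force of -2.3 N matches its weight. Before drawing it out I'll check the purple look-alikes along the path.

```bash
python3 -c "
from h import *
# stopper tops of purple, z .145 ; ball centres z .033
for n,a in(('A',(171,175)),('B',(169,207)),('C',(234,189))): print(n,atz('top',a,.06).round(3))
for n,a in(('ball C/?',(256.5,233)),('B',(327,275)),('A',(290.5,297))): print(n,atz('scene',a,.033).round(3))
"
```

```text
A [0.594 0.295 0.06 ]
B [0.477 0.298 0.06 ]
C [0.544 0.066 0.06 ]
ball C/? [0.554 0.078 0.033]
B [0.476 0.303 0.033]
A [0.598 0.306 0.033]
```

```bash
python3 -m inch '[[1,[-1,0,0],0],[1,[-2.5,0,0],0],[1,[-4,0,0],0],[1,[-5.5,0,0],0],[1,[-7,0,0],0],[1,[-8.7,0,0],0],[1,[-8.7,0,0],0],[1,[-8.7,0,0],0]]' 50
python3 -c "
from h import *
delta([.584,.1855,.176],-.263)
im=viewer.snapshot('scene');crop(im,275,230,40,'pics/e.png',9)"
```

```text
clock: 6.3
tool_pos: [0.5003, 0.21, 0.1923]
eef_rot: [0.991, -0.131, 0.0, -0.0]
contact_force: [-0.1, -0.3, -2.2]
opening: 0.258
pos [0.5003 0.21   0.1923] yaw -0.263 tilt [ 0.001  0.    -1.   ] F [-0.1 -0.3 -2.2] open 0.258 t 6.3
delta cm [8.71 0.19 1.64] turn 0.0
```

View pics/e.png

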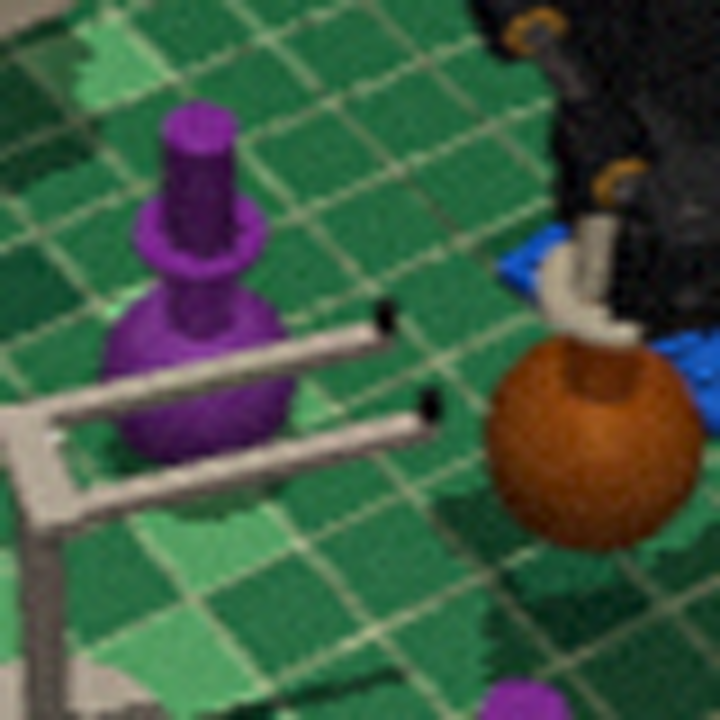

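The flask is clear of the prongs and pins, with the ball at (595,440) in the crop. I'll raise it and carry it to above the ring.

```bash
python3 -m inch '[[1,[0,0,-2],0],[1,[0,0,-5],0],[1,[0,0,-9],0],[1,[0,0,-13],0],[1,[1,3,-13],0],[1,[3,7,-13],0],[1,[5,11,-13],0],[1,[7,15.5,-13],0],[1,[9,20,-13],0],[1,[11,25,-13],0],[1,[12.5,29,-13],0],[1,[13.5,31.2,-13],0],[1,[13.5,31.2,-13],0],[1,[13.5,31.2,-13],0],[1,[13.5,31.2,-13],0]]' 50
python3 - <<'E'
from ov import *
d=delta([.5495,-.1265,.32],-.263)
S=viewer.snapshot('scene');T=viewer.snapshot('top');np.save('S1.npy',S);np.save('T1.npy',T)
cv2.imwrite('pics/f.png',cv2.resize(S[60:240,110:350,::-1],(800,600),interpolation=cv2.INTER_CUBIC))
cv2.imwrite('pics/g.png',cv2.resize(T[114:234,210:370,::-1],(800,600),interpolation=cv2.INTER_CUBIC))
E
```

```text
clock: 7.85
tool_pos: [0.5495, -0.1252, 0.3221]
eef_rot: [0.991, -0.131, -0.0, -0.001]
contact_force: [0.5, -0.4, -2.6]
opening: 0.257
pos [ 0.5495 -0.1252  0.3221] yaw -0.262 tilt [-0.     0.001 -1.   ] F [ 0.5 -0.4 -2.6] open 0.257 t 7.85
delta cm [0.03 0.12 0.21] turn 0.1
```

View pics/f.png

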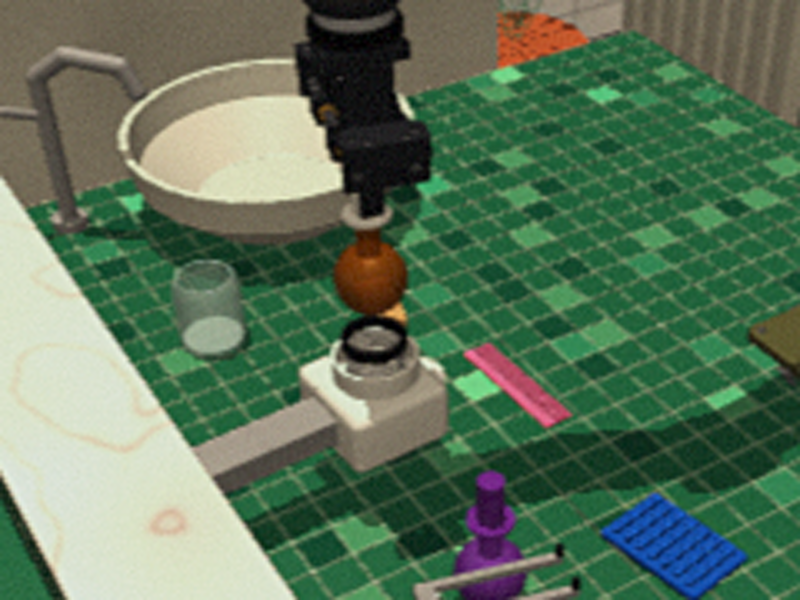

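View pics/g.png

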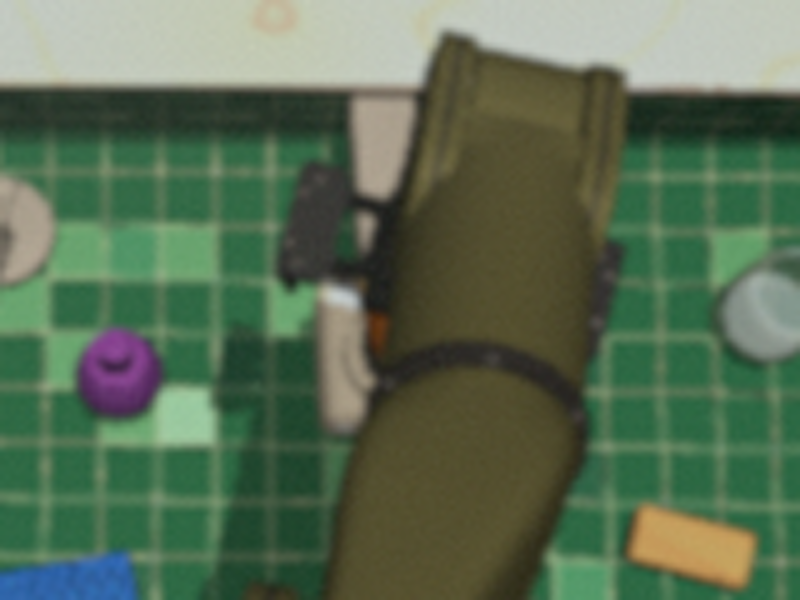

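The flask hangs upright over the dispenser in the scene view, with the ball at (370,277) and the ring at (375,340) in the crop. The top view is blocked by the arm. I'll fit the ring in both earlier views and compare it with the ball in the scene view, so the calibration error cancels.

```bash
cat > fit.py <<'E'
from ov import *
from scipy.optimize import minimize
k=8
def fillp(cam,P,o,n):
    p=(proj(cam,P)-o+.5)*k-.5; m=np.zeros((n*k,n*k),np.uint8)
    h=cv2.convexHull(np.float32(p)); cv2.fillPoly(m,[np.int32(np.round(h*16))],1,cv2.LINE_8,4); return m
def ringmask(cam,c,z,o,n):
    out=fillp(cam,np.r_[circ(c,z,.062),circ(c,z-.012,.062)],o,n)
    hole=fillp(cam,circ(c,z,.050),o,n)&fillp(cam,circ(c,z-.012,.050),o,n)
    return out&(1-hole)
def fitring(cam,im,uv,z=.17,h=16,c0=(.5495,-.1265)):
    o=np.array(uv)-h; g=im[o[1]:o[1]+2*h,o[0]:o[0]+2*h].max(2).astype(np.float32)
    g=cv2.resize(g,None,fx=k,fy=k,interpolation=cv2.INTER_CUBIC)
    best=None
    for x in np.arange(-.008,.0081,.0005):
        for y in np.arange(-.008,.0081,.0005):
            m=ringmask(cam,(c0[0]+x,c0[1]+y),z,o,2*h)>0
            s=np.minimum(g[m],140).mean()
            if best is None or s<best[0]: best=(s,c0[0]+x,c0[1]+y)
    return best
def ball(im,box):
    u,v,w,h=box;c=im[v:v+h,u:u+w]
    c=cv2.resize(c,None,fx=k,fy=k,interpolation=cv2.INTER_CUBIC).astype(int)
    m=((c[...,0]-c[...,2]>45)&(c[...,0]>1.6*c[...,1])).astype(np.uint8)
    n,l,st,_=cv2.connectedComponentsWithStats(m);i=1+np.argmax(st[1:,4]);cnt=max(cv2.findContours((l==i).astype(np.uint8),0,2)[0],key=len)[:,0]
    return m,cnt
E
python3 - <<'E'
from fit import *
S=np.load('scene.npy');T=np.load('top.npy');S1=np.load('S1.npy')
print('ring scene',fitring('scene',S,(222,163)),fitring('scene',S1,(222,163)))
print('ring top',fitring('top',T,(291,183)))
u,v,w,h=205,125,36,32
m,cnt=ball(S1,(u,v,w,h))
p=(cnt+.5)/k-.5+[u,v]
print('bbox',p.min(0),p.max(0))
# keep lower part below the neck; fit circle to rows below some row
q=p[p[:,1]>p[:,1].max()-14]
f=lambda a:np.hypot(q[:,0]-a[0],q[:,1]-a[1])-a[2]
s=least_squares(f,[221,143,10],loss='soft_l1',f_scale=.3);print('circle',s.x,np.abs(s.fun).mean())
c=s.x[:2]
for z in(.229,.231,.233,.235): print(z,atz('scene',c,z).round(4))
print('TCP proj',proj('scene',[[.5495,-.1252,.233]]))
cv2.imwrite('pics/m.png',m*255)
# same test with the first picture, flask on hanger, for its known height .0865
m,cnt=ball(S,(250,235,36,36));p=(cnt+.5)/k-.5+[250,235];q=p[p[:,1]>p[:,1].max()-10]
f=lambda a:np.hypot(q[:,0]-a[0],q[:,1]-a[1])-a[2]
s=least_squares(f,[270,252,12],loss='soft_l1',f_scale=.3);print('hung',s.x,atz('scene',s.x[:2],.087).round(4))
E
```

```text
Traceback (most recent call last):
  File "fit.py", line 17, in fitring
    m=ringmask(cam,(c0[0]+x,c0[1]+y),z,o,2*h)>0
      ~~~~~~~~^^^^^^^^^^^^^^^^^^^^^^^^^^^^^^^
  File "fit.py", line 9, in ringmask
    hole=fillp(cam,circ(c,z,.050),o,n)&fillp(cam,circ(c,z-.012,.050),o,n)
         ~~~~~^^^^^^^^^^^^^^^^^^^^^^^^
  File "fit.py", line 5, in fillp
    p=(proj(cam,P)-o+.5)*k-.5; m=np.zeros((n*k,n*k),np.uint8)
       ~~~~^^^^^^^
  File "h.py", line 5, in proj
    p=viewer.camera_params(cam);W=np.array(p['world_to_cam']);K=np.array(p['intrinsics'])
ValueError: time passes only in moves, steps and waits
```

Too many camera_params calls; I'll cache them.

```bash
python3 - <<'E'
s=open('h.py').read()
s=s.replace("viewer.camera_params(cam)","CP(cam)").replace("def proj","import functools\n@functools.lru_cache\ndef CP(c): return viewer.camera_params(c)\ndef proj",1)
open('h.py','w').write(s)
E
cat > m1.py <<'E'
from fit import *
S=np.load('scene.npy');T=np.load('top.npy');S1=np.load('S1.npy')
print('ring scene',fitring('scene',S,(222,163)),fitring('scene',S1,(222,163)))
print('ring top',fitring('top',T,(291,183)))
def circ_fit(im,box,dr):
    u,v,w,h=box;m,cnt=ball(im,box);p=(cnt+.5)/k-.5+[u,v]
    q=p[p[:,1]>p[:,1].max()-dr]
    f=lambda a:np.hypot(q[:,0]-a[0],q[:,1]-a[1])-a[2]
    s=least_squares(f,[q[:,0].mean(),q[:,1].mean(),11],loss='soft_l1',f_scale=.3);return s.x,m
c,m=circ_fit(S1,(205,125,36,32),14);print('held',c)
for z in(.230,.233,.236): print(z,atz('scene',c[:2],z).round(4))
print('TCP proj',proj('scene',[[.5495,-.1252,.233]]))
cv2.imwrite('pics/m.png',m*255)
c,m=circ_fit(S,(250,235,36,36),12);print('hung',c,atz('scene',c[:2],.087).round(4))
E
python3 m1.py
```

```text
ring scene (np.float32(37.24794), np.float64(0.55), np.float64(-0.1265)) (np.float32(32.558804), np.float64(0.5495), np.float64(-0.127))
ring top (np.float32(81.40702), np.float64(0.5495), np.float64(-0.1275))
held [220.94539474 142.98769595  10.2818768 ]
0.23 [ 0.5476 -0.1277  0.23  ]
0.233 [ 0.5495 -0.1239  0.233 ]
0.236 [ 0.5515 -0.12    0.236 ]
TCP proj [[220.72807893 142.76278511]]
hung [269.27932712 249.95955934  11.28390358] [0.5844 0.1874 0.087 ]
```

View pics/m.png

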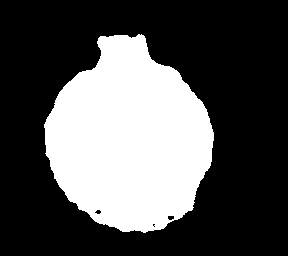

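The ring fits agree between views, at about (0.5497, -0.127), and the ball sits on the TCP axis to within about 1.5 mm. I'll shift 2 mm and descend to just above contact (expected at TCP z ≈ 0.2805).

```bash
python3 -m inch '[[1,[0.06,0.2,0],0],[1,[0.06,0.2,1],0],[1,[0.06,0.2,2],0],[1,[0.06,0.2,3],0],[1,[0.06,0.2,3.5],0],[1,[0.06,0.2,3.5],0],[1,[0.06,0.2,3.5],0],[1,[0.06,0.2,3.5],0]]' 60
python3 - <<'E'
from ov import *
d=delta([.5497,-.127,.2605],-.263)
S=viewer.snapshot('scene');np.save('S2.npy',S);p=r.get_state()['tool_pos'];b=p[2]-.122
cv=[(circ((.5497,-.127),.17,.062),(0,0,255)),(circ(p,b+.033,.066),(255,255,0))]
cv2.imwrite('pics/k.png',ov('scene',S,(222,158),24,14,cv,0))
E
```

```text
clock: 8.75
tool_pos: [0.5497, -0.1288, 0.2876]
eef_rot: [0.991, -0.131, 0.0, 0.0]
contact_force: [-0.1, 0.4, -1.9]
opening: 0.257
pos [ 0.5497 -0.1288  0.2876] yaw -0.264 tilt [ 0.001 -0.    -1.   ] F [-0.1  0.4 -1.9] open 0.257 t 8.75
delta cm [-0.05 -0.17  2.71] turn -0.0
```

View pics/k.png

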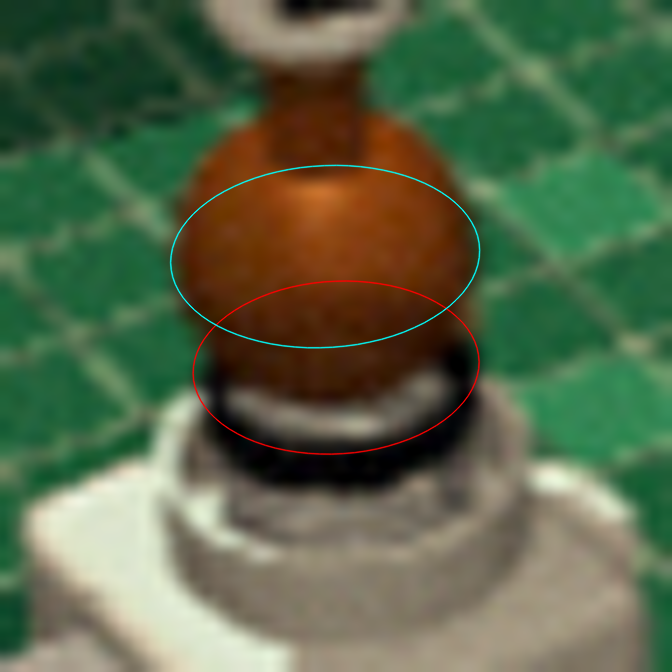

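The ball sits just above the ring and about 1.5 mm to its left in the image (ball centre x 327, ring centre x 341). I'll correct by 1.2 mm and press down in stages, watching the force.

```bash
python3 -m inch '[[1,[0,-0.12,0.3],0],[1,[0,-0.12,0.6],0],[1,[0,-0.12,0.9],0],[1,[0,-0.12,1.2],0],[1,[0,-0.12,1.2],0],[1,[0,-0.12,1.2],0]]' 60
python3 -c "
from h import *
delta([.5497,-.127,.2605],-.263)"
```

```text
clock: 9.4
tool_pos: [0.5499, -0.1275, 0.2756]
eef_rot: [0.991, -0.131, 0.0, -0.0]
contact_force: [0.5, 1.3, 3.2]
opening: 0.257
pos [ 0.5499 -0.1275  0.2756] yaw -0.264 tilt [ 0.001  0.    -1.   ] F [0.5 1.3 3.2] open 0.257 t 9.4
delta cm [-0.03 -0.04  1.51] turn -0.0
```

```bash
python3 -m inch '[[1,[0,0,0.3],0],[1,[0,0,0.6],0],[1,[0,0,0.9],0],[1,[0,0,1.2],0],[1,[0,0,1.2],0],[1,[0,0,1.2],0]]' 60
python3 -c "
from h import *
delta([.5497,-.127,.2605],-.263)"
python3 -m inch '[[1,[0,0,0.2],0],[1,[0,0,0.4],0],[1,[0,0,0.4],0],[1,[0,0,0.4],0]]' 60
python3 -c "
from h import *
delta([.5497,-.127,.2605],-.263)"
```

```text
clock: 10.0
tool_pos: [0.5501, -0.1275, 0.2638]
eef_rot: [0.991, -0.131, 0.001, -0.0]
contact_force: [-1.8, 1.1, 8.9]
opening: 0.26
pos [ 0.5501 -0.1275  0.2638] yaw -0.264 tilt [ 0.001 -0.    -1.   ] F [-1.8  1.1  8.9] open 0.26 t 10.0
delta cm [-0.05 -0.04  0.33] turn -0.0
clock: 10.4
tool_pos: [0.5502, -0.1276, 0.2601]
eef_rot: [0.991, -0.131, 0.001, -0.0]
contact_force: [-1.5, 0.7, 10.5]
opening: 0.254
pos [ 0.5502 -0.1276  0.2601] yaw -0.264 tilt [ 0.002 -0.    -1.   ] F [-1.5  0.7 10.5] open 0.254 t 10.4
delta cm [-0.07 -0.04 -0.04] turn -0.0
```

```bash
python3 -m inch '[[1,[0,0,0.15],0],[1,[0,0,0.15],0],[1,[0,0,0.15],0]]' 60
python3 - <<'E'
from ov import *
d=delta([.5497,-.127,.2605],-.263)
S=viewer.snapshot('scene');np.save('S3.npy',S)
cv2.imwrite('pics/l.png',ov('scene',S,(222,158),24,14,[(circ((.5497,-.127),.15,.062),(0,0,255))],0))
E
```

```text
clock: 10.7
tool_pos: [0.5505, -0.1277, 0.2593]
eef_rot: [0.991, -0.131, 0.001, -0.0]
contact_force: [-2.2, 1.0, 13.1]
opening: 0.258
pos [ 0.5505 -0.1277  0.2593] yaw -0.264 tilt [ 0.003 -0.    -1.   ] F [-2.2  1.  13.1] open 0.258 t 10.7
delta cm [-0.1  -0.04 -0.12] turn -0.0
```

View pics/l.png

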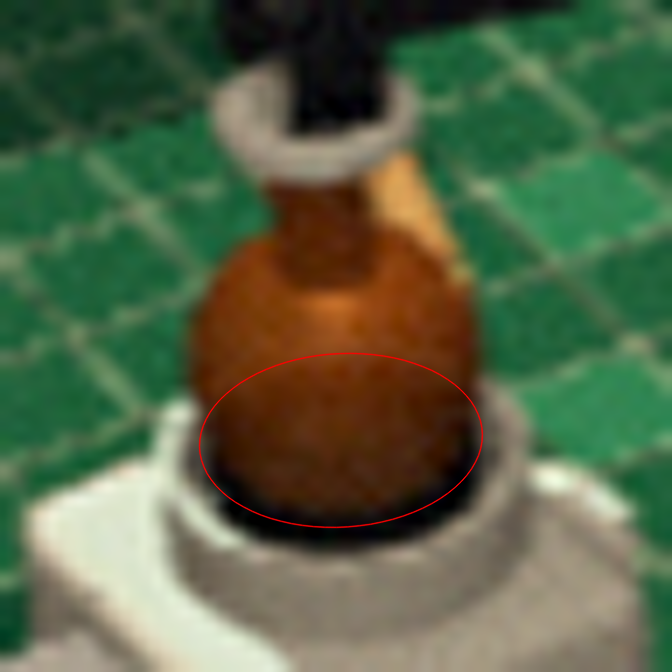

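The ball is seated and the ring's top has sunk below the cup rim. I'll press a little more to confirm the stop.

```bash
python3 -m inch '[[1,[0,0,0.15],0],[1,[0,0,0.15],0],[1,[0,0,0.15],0],[1,[0,0,0.15],0],[1,[0,0,0.15],0]]' 60
python3 - <<'E'
from ov import *
from m1 import circ_fit
d=delta([.5497,-.127,.2605],-.263)
S=viewer.snapshot('scene');cv2.imwrite('pics/z.png',cv2.resize(S[:,:,::-1],(800,600)))
E
```

```text
clock: 11.25
tool_pos: [0.5511, -0.1278, 0.2591]
eef_rot: [0.991, -0.132, 0.003, 0.0]
contact_force: [-3.9, 1.5, 21.0]
opening: 0.26
ring scene (np.float32(37.24794), np.float64(0.55), np.float64(-0.1265)) (np.float32(32.558804), np.float64(0.5495), np.float64(-0.127))
ring top (np.float32(81.40702), np.float64(0.5495), np.float64(-0.1275))
held [220.94539474 142.98769595  10.2818768 ]
0.23 [ 0.5476 -0.1277  0.23  ]
0.233 [ 0.5495 -0.1239  0.233 ]
0.236 [ 0.5515 -0.12    0.236 ]
TCP proj [[220.72807893 142.76278511]]
hung [269.27932712 249.95955934  11.28390358] [0.5844 0.1874 0.087 ]
pos [ 0.5511 -0.1278  0.2591] yaw -0.264 tilt [ 0.005 -0.001 -1.   ] F [-3.9  1.5 21. ] open 0.26 t 11.25
delta cm [-0.16 -0.04 -0.14] turn -0.0
```

View pics/z.png

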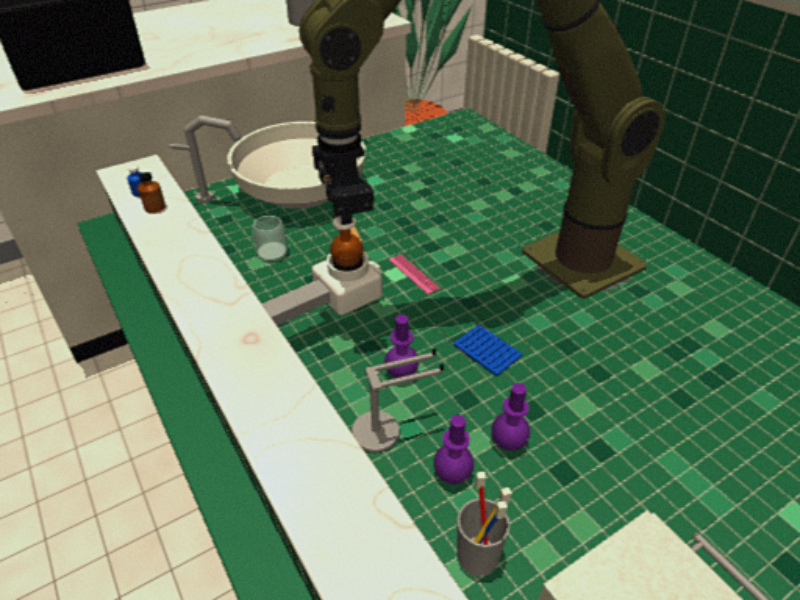

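The extra 1.5 mm raised the force from 13 to 21 N with no travel, so the ring is at its stop. The tool tilt is only 0.005 rad, the bystanders look undisturbed, and the flask sits in the cup at (347,250).

```bash
python3 -m inch '[[1,[0,0,0],0],[1,[0,0,0],0],[1,[0,0,0],0],[1,[0,0,0],0]]' 60; python3 -c "
from plant import r
print(r.finish_job())"
```

```text
clock: 11.7
tool_pos: [0.5511, -0.1278, 0.2591]
eef_rot: [0.991, -0.132, 0.003, -0.0]
contact_force: [-2.9, 0.6, 20.5]
opening: 0.253
the job is handed in; nothing more can be done
None
```

I lifted the amber flask 16.5 mm, drew it 87 mm out of the hanger and carried it to the dispenser. There I pressed its ball into the black ring and handed the job in at 11.7 s, still gripping it at 60 N and pushing down.

**Ring fully down:** contact came close to the height I expected. The last 1.5 mm I commanded moved the tool only 0.2 mm and raised the force from 13 to 21 N, so the ring is at its stop. It then held steady at about 20.5 N.

**Upright and centred:** the tool tilt was 0.005 rad, and the tool stood about 1.5 mm from the fitted ring centre. The side force was about 3 N.

**Bystanders:** in the last scene picture the tumbler, jar, soap dish and comb looked unmoved. The nail brush was mostly hidden behind the gripper.

**Not confirmed by camera:** the arm hid the flask in the top view, so I checked centring only in the scene view, against ring fits from both cameras that agreed within 1 mm. In the first pictures, hand-picked ring positions from the two cameras differed by about 6 mm; fitting the ring's shape removed that.

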